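Sort three look-alike fittings cases by their weight

ROBOT

A 7-joint arm with a two-finger parallel gripper is mounted at the origin on a cart in front of the work surface, level with it; the furniture and walls round the work are solid. World frame = base frame: x ahead of the robot, y to its left, z up, the work surface at z = 0. Lengths are in m, angles in rad, forces in N, time in s.
With the tool pointing down it reaches from about 0.4 to 0.925 m from the base axis. Payload 4.1 kg.
Tool frame: the origin (TCP) lies at the very end of the fingers, on their centre line; the grasp point (between the pads) lies 19 mm behind it; z points along the fingers, y is the direction in which the jaws open and shut (so a half turn about z gives the same grasp; the last joint's range is limited). The gripper opens to 85 mm and grips with 20 to 120 N. Pads are 22 mm wide; open, the fingers measure 114 mm over their backs; the gripper's body (76 mm by 85 mm) begins 54 mm behind the grasp point. The pads swing forward as they close: fully open they stand 13 mm farther back than shut.
Start: joints at [-1.274, 0.398, 0.045, 1.537, -0.019, 1.207, -0.051], TCP at [0.251, 0.6, 0.231] pointing down, gripper open.
Joint ranges: [-2.82, 2.82], [-0.49, 2.23], [-1.37, 1.46], [0, 2.46], [-1.36, 4.5], [0.23, 2], [-2.94, 2.94]. Speed limits (rad/s): [2.57, 2.57, 3.14, 3.14, 3.14, 3.14, 3.14].

INTERFACE

Orientations are given as a rotation vector (axis times angle).
In Python, from workcell import manip gives the robot as it stands.
- The arm moves only by the tool apply_moves, never from a script. Its argument "targets" is one flat list of numbers, 4 for each row, row after row: the shift along the tool's x, y, z in mm, then the turn about the tool's z in degrees. In form: [dx, dy, dz, roll, dx, dy, dz, roll, ...]. A call has 1 to 10 rows; each row shifts and turns the pose as measured when the row begins, along the tool's axes as they then stand; what a row does not reach is not made up. A row lasts 1/12 s, in which the tool goes at most 41.7 mm and 7.16 degrees, less where a joint would pass 70% of its speed; a pose out of reach is approached as far as the arm can. A call with a gripper value outside its range is refused whole. "gripper" is the closure, from 0 (fully open) to 1 (shut), set as the call begins (left out, the last holds). The fingers move at their own pace and stop on an object; "newtons" is the grip in N (left out, the last holds). Time passes only in rows, so rows that do not move let the fingers close. It gives the time, the measured TCP pose, the force and the opening at its end, in the units of the state.
- manip.sense(): the state, without advancing time (a new reading comes with each control period).
- manip.snapshot(name): name is "scene" or "top" or "wrist"; returns the picture (420x560x3 uint8, red, green, blue); there is no depth.
- manip.camera_info(name): a dict with "K" (3x3 intrinsics, pixels), "k1" (the pictures are not rectified: a ray, as slopes to the right and down, at radius r is drawn at 1 + k1 r^2 times it, then the intrinsics apply), "R" (3x3) and "t" (3): a world point X has camera coordinates R X + t. Camera axes: x right, y down, z forward; pixel columns grow to the right and rows downward; lengths in m; the calibration is good to about 2 mm. A picture is of the moment at which its call begins: read the wrist's pose just before it. camera_info takes no time and is no camera call; for the wrist camera it gives the pose at the moment of the call.
- manip.sign_off(): hands the job in, once; it reports no verdict.
Trained networks look in the newest picture that a camera, given by its name, has taken for a name from the list of things; names that differ only in an ending like _2 or _b are one class to them, and where a whole thing is asked for, a point or a joint stands for the part that bears it (a point fixed in the world has none). Each returns a list of dicts, best first, with "score" (0 to 1); they miss things now and then, are a little off and sometimes report something else, mostly with a low value. They report only what shows in the picture. A call takes as long as a camera call.
- manip.look_for(camera, label): "centre" ([row, column] in pixels, amid what is visible of it).
- manip.silhouettes(camera, label): "pixels" (420x560 bool, what is visible of it) and "centre" ([row, column] in pixels, amid what is visible of it).
- manip.tip_of(camera, label): "centre" ([row, column] in pixels: a listed point, or the origin of a listed thing).
The state is a dict: "t": time; "qpos": joint angles; "joint_vel": joint speeds; "effort": joint torques, N m; "position": TCP position; "tcp_rot": TCP orientation; "force": force on the tool from outside, world axes, zero at the start; "wrist_torque": the same for the moment, N m; "width": finger opening in m.
Only numpy, scipy, OpenCV 4.12 (cv2) and the standard library are available. Lean on these libraries where they do the work, as an engineer would, in place of code of your own. Each camera call takes 0.05 s, during which the arm holds its last target.

TASK

The three grey cases with black lids look alike, but one is full of fittings, one half full and one empty. Feel by their weight which is which and set each one down flat, the right way up, in the middle of its tray: the full case in the green tray, the half-full one in the yellow, the empty one in the red. Do not drop a case, and leave the mug, the tape measure and the blue tin where they are.

Things in the scene. Friction and masses are not known exactly. Their poses are not given: they have to be found in the camera images.
- case_a_mid (a point): centre (30 mm above underside) of one of three identical closed cases, grey plastic with black lid: 56 mm wide (x axis), 120 long (y axis), 60 high (z up); grip across the flat long sides; lid fixed. Contents unseen, at the middle, 2 mm loose. Total weight: full 720 g (7.1 N), half full 400 g (3.9 N), empty 140 g (1.4 N), within 5 %; which is which changes every time, unrelated to name or place
- case_b_mid (a point): centre (30 mm above underside) of one of three identical closed cases, grey plastic with black lid: 56 mm wide (x axis), 120 long (y axis), 60 high (z up); grip across the flat long sides; lid fixed. Contents unseen, at the middle, 2 mm loose. Total weight: full 720 g (7.1 N), half full 400 g (3.9 N), empty 140 g (1.4 N), within 5 %; which is which changes every time, unrelated to name or place
- case_c_mid (a point): centre (30 mm above underside) of one of three identical closed cases, grey plastic with black lid: 56 mm wide (x axis), 120 long (y axis), 60 high (z up); grip across the flat long sides; lid fixed. Contents unseen, at the middle, 2 mm loose. Total weight: full 720 g (7.1 N), half full 400 g (3.9 N), empty 140 g (1.4 N), within 5 %; which is which changes every time, unrelated to name or place
- tray_green_floor (a point): centre of the inner floor of the green plastic tray for the full case, fixed to the bench: inside 88 mm (x axis) by 152 mm (y axis), walls 4 mm, floor 4 mm and rim 18 mm above the bench; a case lies in it long side along long side. A small label holder sticks out 10 mm on its robot side, below the rim. Trays swap places every time
- tray_yellow_floor (a point): centre of the inner floor of the yellow plastic tray for the half-full case, fixed to the bench: inside 88 mm (x axis) by 152 mm (y axis), walls 4 mm, floor 4 mm and rim 18 mm above the bench; a case lies in it long side along long side. A small label holder sticks out 10 mm on its robot side, below the rim. Trays swap places every time
- tray_red_floor (a point): centre of the inner floor of the red plastic tray for the empty case, fixed to the bench: inside 88 mm (x axis) by 152 mm (y axis), walls 4 mm, floor 4 mm and rim 18 mm above the bench; a case lies in it long side along long side. A small label holder sticks out 10 mm on its robot side, below the rim. Trays swap places every time
- mug_mid (a point): centre of a loose grey-blue mug, 85x115x88 mm, standing (44 mm above the bench); bystander
- tape_measure_mid (a point): centre of a loose yellow pocket tape measure, 68x72x34 mm; bystander
- flux_tin_mid (a point): centre of a loose round blue tin, 77 mm across, 39 mm high; bystander

How it is judged:
By the outcome, as a careful person would: the job done as asked, in the order asked, and still so for the second after the job is handed in, with the robot touching nothing.
It also fails if it takes over 72 s, if anything falls off the work surface, if the arm or the gripper's body presses on something with over 40 N, if the wrist force passes 120 N, or if a joint passes its speed limit or range.

## Working session

There is one attempt and no reset: what is moved stays moved. The work goes in short steps, Python scripts to look and compute and a tool call to move; the robot and the scene stay as the last step left them, time stands still between calls to the robot, and variables do not carry over. Pictures are saved under pics/ and viewed, and the job is handed in when it is done.

Besides the shell and the picture viewer there is one more tool, called after "Call:" in YAML: its name, and indented under it one key for each argument. apply_moves: Moves the arm, as the interface text tells. Its arguments: {"type":"object","properties":{"targets":{"type":"array"},"gripper":{"type":"number"},"newtons":{"type":"number"}},"required":["targets"]}

```bash
ls; mkdir -p pics; cat > h.py <<'E'
import numpy as np, cv2
from workcell import manip
def snap(c,n):
    im=manip.snapshot(c); cv2.imwrite(f'pics/{n}.png',im[:,:,::-1]); return im
def ray(ci,rc):
    K=np.array(ci['K']);k1=ci['k1'];R=np.array(ci['R']);t=np.array(ci['t'])
    d=np.array([(rc[1]-K[0,2])/K[0,0],(rc[0]-K[1,2])/K[1,1]]);u=d.copy()
    for _ in range(20): u=d/(1+k1*(u@u))
    return -R.T@t, R.T@np.array([u[0],u[1],1])
def at_z(ci,rc,z):
    o,d=ray(ci,rc); return o+d*(z-o[2])/d[2]
def proj(ci,X):
    K=np.array(ci['K']);R=np.array(ci['R']);t=np.array(ci['t']);c=R@np.array(X)+t;u=c[:2]/c[2];u=u*(1+ci['k1']*(u@u))
    return [K[1,1]*u[1]+K[1,2],K[0,0]*u[0]+K[0,2]]
E
python3 - <<'E'
from h import *
s=manip.sense();print(s)
for c in ['scene','top']:
    snap(c,c+'0');ci=manip.camera_info(c);print(c,ci)
    for l,z in [('case_a_mid',.03),('tray_green_floor',.004),('tray_yellow_floor',.004),('tray_red_floor',.004),('mug_mid',.044),('tape_measure_mid',.017),('flux_tin_mid',.02)]:
        for r in manip.tip_of(c,l): print(c,l,round(r['score'],2),np.round(r['centre']),np.round(at_z(ci,r['centre'],z),3))
print(manip.sense()['t'])
E
```

```text
pics
{'t': 0.0, 'qpos': array([-1.27397568,  0.39925314,  0.0450422 ,  1.53788923, -0.01871127,
        1.20688443, -0.05068178]), 'joint_vel': array([ 0.00036471,  0.00084303, -0.002379  ,  0.00020593,  0.00052477,
       -0.00167982,  0.00038652]), 'effort': array([ 8.52724024e-04, -4.75122857e+01,  1.36486385e+00, -2.54223239e+01,
        1.14678536e-02,  9.24143329e-03, -1.78798757e-05]), 'position': array([0.25035407, 0.59916288, 0.23022001]), 'tcp_rot': array([-0.61746819, -3.08004418,  0.00313356]), 'force': array([ 0.55739084, -0.19879372, -0.03272327]), 'wrist_torque': array([-0.0272564 , -0.01920877, -0.00983206]), 'width': 0.08547752257201759}
scene {'K': array([[490.04008269,   0.        , 281.2548884 ],
       [  0.        , 490.04008269, 211.89209366],
       [  0.        ,   0.        ,   1.        ]]), 'k1': -0.15737340927687232, 'R': array([[ 0.77855222, -0.62755156, -0.0059564 ],
       [-0.3388855 , -0.41240145, -0.84562501],
       [ 0.52821687,  0.66038177, -0.53374419]]), 't': array([-0.39329895,  0.23160813,  1.14777718])}
scene case_a_mid 0.94 [203. 230.] [0.4
[... 659 characters left out ...]
-01,  2.06122095e-02],
       [-9.90153709e-01,  5.45789724e-04, -1.39983337e-01],
       [ 1.39941506e-01, -2.08943197e-02, -9.89939292e-01]]), 't': array([1.08815335e-03, 5.25483061e-01, 1.31103044e+00])}
top case_a_mid 0.76 [241. 223.] [0.44  0.195 0.03 ]
top tray_green_floor 0.92 [190. 276.] [0.613 0.026 0.004]
top tray_yellow_floor 0.82 [195. 347.] [ 0.595 -0.216  0.004]
top tray_red_floor 0.86 [190. 221.] [0.612 0.21  0.004]
top mug_mid 0.87 [220. 402.] [ 0.505 -0.388  0.044]
top mug_mid 0.68 [238. 224.] [0.446 0.193 0.044]
top mug_mid 0.44 [227. 169.] [0.483 0.37  0.044]
top tape_measure_mid 0.75 [227. 168.] [0.486 0.381 0.017]
top flux_tin_mid 0.68 [189. 161.] [0.612 0.409 0.02 ]
0.8
```

View pics/top0.png

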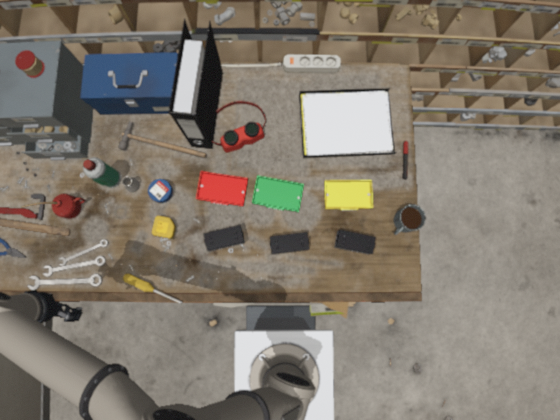

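View pics/scene0.png

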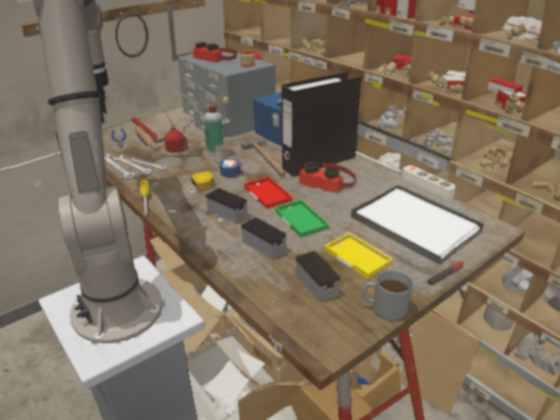

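The top view shows the cases at about (238,224), (243,290) and (241,356). The trays are red (189,222), green (194,278) and yellow (194,348). Next I fit box models to get poses and yaw.

```bash
cat > fit.py <<'E'
from h import *
from scipy.optimize import minimize
def hullmask(ci,p,dims,z0,S=4):
    x,y,a=p;w,l,h=dims;pts=[]
    for sx in(-1,1):
        for sy in(-1,1):
            for z in(z0,z0+h):
                X=[x+np.cos(a)*sx*w/2-np.sin(a)*sy*l/2,y+np.sin(a)*sx*w/2+np.cos(a)*sy*l/2,z];r,c=proj(ci,X);pts.append([c,r])
    hull=cv2.convexHull(np.float32(pts))
    m=np.zeros((420*S,560*S),np.uint8);cv2.fillConvexPoly(m,np.int32(np.round((hull+.5)*S*16-8)),1,shift=4)
    return cv2.resize(m.astype(np.float32),(560,420),interpolation=cv2.INTER_AREA)
def fit(obs,p0,dims,z0=0):
    def cost(p):
        return sum(1-np.minimum(m,h).sum()/np.maximum(m,h).sum() for ci,m in obs for h in [hullmask(ci,p,dims,z0)])/len(obs)
    best=None
    for a in (p0[2]-.15,p0[2],p0[2]+.15):
        q=[p0[0],p0[1],a]
        r=minimize(cost,q,method='Nelder-Mead',options=dict(initial_simplex=[q,[q[0]+.015,q[1],a],[q[0],q[1]+.015,a],[q[0],q[1],a+.15]],maxiter=120,xatol=2e-4,fatol=1e-4))
        if best is None or r.fun<best.fun: best=r
    return best
E
cat > sil.py <<'E'
from fit import *
import pickle
out={}
for c in ['top','scene']:
    manip.snapshot(c);ci=manip.camera_info(c)
    for l in ['case_a_mid','case_b_mid','tray_green_floor','tray_yellow_floor','tray_red_floor','mug_mid','tape_measure_mid','flux_tin_mid']:
        rs=manip.silhouettes(c,l);out[c,l]=rs
        for r in rs: print(c,l,round(r['score'],2),np.round(r['centre']),r['pixels'].sum(),np.round(at_z(ci,r['centre'],.03),3))
pickle.dump(out,open('sil.pkl','wb'))
E
python3 sil.py
```

```text
top case_a_mid 0.87 [237. 222.] 715 [0.452 0.201 0.03 ]
top case_b_mid 0.74 [243. 290.] 715 [ 0.433 -0.022  0.03 ]
top tray_green_floor 0.69 [193. 278.] 1439 [0.597 0.017 0.03 ]
top tray_yellow_floor 0.79 [194. 348.] 1460 [ 0.592 -0.215  0.03 ]
top tray_red_floor 0.93 [189. 223.] 1438 [0.611 0.199 0.03 ]
top mug_mid 0.75 [215. 406.] 643 [ 0.522 -0.407  0.03 ]
top tape_measure_mid 0.56 [227. 168.] 429 [0.484 0.377 0.03 ]
top flux_tin_mid 0.98 [189. 160.] 469 [0.611 0.41  0.03 ]
scene case_a_mid 0.64 [204. 227.] 1070 [0.448 0.192 0.03 ]
scene case_b_mid 0.95 [234. 264.] 1171 [ 0.438 -0.009  0.03 ]
scene tray_green_floor 0.57 [221. 302.] 1198 [ 0.563 -0.025  0.03 ]
scene tray_yellow_floor 0.83 [253. 358.] 1590 [ 0.576 -0.232  0.03 ]
scene tray_red_floor 0.61 [194. 268.] 900 [0.583 0.161 0.03 ]
scene tray_red_floor 0.24 [220. 300.] 1169 [ 0.56  -0.018  0.03 ]
scene mug_mid 0.88 [291. 390.] 1795 [ 0.525 -0.389  0.03 ]
scene mug_mid 0.38 [203. 228.] 991 [0.453 0.194 0.03 ]
scene tape_measure_mid 0.82 [185. 201.] 315 [0.447 0.346 0.03 ]
scene flux_tin_mid 0.71 [165. 228.] 291 [0.595 0.411 0.03 ]
```

```bash
cat > f2.py <<'E'
from fit import *
import pickle
o=pickle.load(open('sil.pkl','rb'))
T=manip.camera_info('top');S=manip.camera_info('scene')
im=manip.snapshot('top')
for i,l in enumerate(['case_c_mid','case_b_mid']):
  for r in manip.silhouettes('top',l): print(l,r['score'],r['centre']); o['top',l+str(i)]=[r] if r['centre'][1]>320 else []
manip.snapshot('scene')
for r in manip.silhouettes('scene','case_c_mid')+manip.silhouettes('scene','case_a_mid'): print('s',r['score'],r['centre']);o['scene','c']=[r] if abs(r['centre'][1]-317)<25 else o.get(('scene','c'),[])
def get(cam,rc):
    best=None
    for (c,l),rs in o.items():
        if c!=cam: continue
        for r in rs:
            if np.hypot(*(np.array(r['centre'])-rc))<12: best=r if best is None or r['score']>best['score'] else best
    return None if best is None else best['pixels'].astype(np.float32)
items=dict(A=((238,224),(204,227),.45,.20,1),B=((243,290),(234,264),.435,-.02,1),C=((241,356),(272,317),.435,-.24,1),red=((189,222),(194,268),.605,.2,0),green=((193,278),(221,302),.59,.017,0),yellow=((194,348),(253,358),.59,-.217,0))
g=cv2.cvtColor(im,cv2.COLOR_RGB2GRAY)
vis=cv2.resize(im[150:290,130:430],None,fx=2.66,fy=2.66,interpolation=cv2.INTER_CUBIC)
for n,(t,s,x,y,case) in items.items():
    mt=get('top',t);ms=get('scene',s)
    dims=(.056,.12,.06) if case else (.096,.16,.018)
    for nm,obs in (('both',[(T,mt),(S,ms)]),('top',[(T,mt)]),('scene',[(S,ms)])):
        if any(m is None for _,m in obs): print(n,nm,'missing');continue
        r=fit(obs,[x,y,0.],dims);print(n,nm,np.round(r.x,4),'deg',round(np.degrees(r.x[2]),1),round(r.fun,3))
        if nm=='top':
            h=hullmask(T,r.x,dims,0)>.5
            cs,_=cv2.findContours(h.astype(np.uint8),0,1)
            for c in cs: cv2.polylines(vis,[np.int32((c-[130,150])*2.66)],1,(255,0,255),1)
cv2.imwrite('pics/fit0.png',vis[:,:,::-1])
print(manip.sense()['t'])
E
python3 f2.py
```

```text
case_c_mid 0.63 [244.6, 357.8]
case_c_mid 0.3 [191.3, 280.4]
case_b_mid 0.7 [241.8, 288.0]
s 0.58 [274.8, 316.4]
s 0.75 [202.1, 229.0]
s 0.29 [235.9, 262.9]
A both [0.4458 0.1922 0.227 ] deg 13.0 0.062
A top [0.4472 0.1923 0.207 ] deg 11.9 0.065
A scene [0.4438 0.1916 0.2044] deg 11.7 0.037
B both [ 0.4305 -0.0163  0.1075] deg 6.2 0.079
B top [ 0.4308 -0.0166  0.1183] deg 6.8 0.046
B scene [ 0.428  -0.0154 -0.0077] deg -0.4 0.084
C both missing
C top missing
C scene [ 0.4301 -0.2306 -0.2095] deg -12.0 0.028
red both [ 0.6136  0.2061 -0.1704] deg -9.8 0.067
red top [ 0.6153  0.2064 -0.1444] deg -8.3 0.046
red scene [ 0.6123  0.205  -0.1551] deg -8.9 0.071
green both [ 0.5972  0.0189 -0.1826] deg -10.5 0.049
green top [ 0.5983  0.0191 -0.1849] deg -10.6 0.041
green scene [ 0.5952  0.0182 -0.1873] deg -10.7 0.04
yellow both [ 0.5951 -0.2189 -0.0058] deg -0.3 0.055
yellow top [ 0.5973 -0.2177  0.0077] deg 0.4 0.043
yellow scene [ 0.5929 -0.2199 -0.0036] deg -0.2 0.048
2.0
```

View pics/fit0.png

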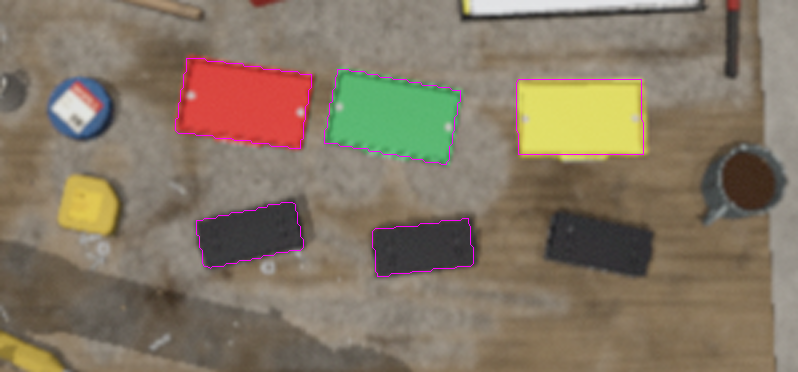

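Outlines match the lids and trays in the picture. Case C came only from the scene view, but its pose looks consistent with the top picture. Next is a planner helper that prints rows.

```bash
cat > plan.py <<'E'
import sys
from h import *
from scipy.spatial.transform import Rotation as Ro
# plan.py x y z yawdeg [mmrow]: yaw = direction of tool y in world (mod 180)
def main():
    x,y,z,yaw=map(float,sys.argv[1:5]); v=float(sys.argv[5]) if len(sys.argv)>5 else 38
    s=manip.sense();p=np.array(s['position']);R=Ro.from_rotvec(s['tcp_rot']).as_matrix()
    cy=np.degrees(np.arctan2(R[1,1],R[0,1]));dy=(yaw-cy+90)%180-90
    print('t',round(s['t'],2),'p',np.round(p,4),'yaw',round(cy,1),'tilt',np.round(np.degrees(R[:2,2]),2),'w',round(s['width'],4),'F',np.round(s['force'],2),'q7',round(s['qpos'][6],2))
    d=np.array([x,y,z])-p;n=max(1,int(np.ceil(max(np.linalg.norm(d)*1000/v,abs(dy)/6.8))))
    print('err mm',np.round(d*1000,1),'dyaw',round(dy,1),'rows',n)
    out=[]
    for i in range(n):
        l=R.T@(d/n)*1000; r=-dy/n
        out.append([round(float(l[0]),1),round(float(l[1]),1),round(float(l[2]),1),round(float(r),1)])
        R=R@Ro.from_euler('z',r,degrees=True).as_matrix()
    for i in range(0,n,10): print(sum(out[i:i+10],[]))
if __name__=='__main__': main()
E
python3 plan.py 0.446 0.192 0.17 12
```

```text
t 2.0 p [0.2506 0.5998 0.2314] yaw 67.3 tilt [0.   0.01] w 0.0853 F [-0.71 -0.62  0.03] q7 -0.05
err mm [ 195.4 -407.8  -61.4] dyaw -55.3 rows 13
[-26.0, -23.2, 4.7, 4.3, -27.6, -21.2, 4.7, 4.3, -29.1, -19.1, 4.7, 4.3, -30.4, -16.8, 4.7, 4.3, -31.6, -14.5, 4.7, 4.3, -32.6, -12.2, 4.7, 4.3, -33.4, -9.7, 4.7, 4.3, -34.0, -7.2, 4.7, 4.3, -34.5, -4.6, 4.7, 4.3, -34.7, -2.1, 4.7, 4.3]
[-34.8, 0.5, 4.7, 4.3, -34.6, 3.1, 4.7, 4.3, -34.3, 5.7, 4.7, 4.3]
```

Call:
apply_moves:
  targets: [-26.0, -23, 4.5, 4.3, -27.5, -21, 4.5, 4.3, -29, -19, 4.5, 4.3, -30.5, -17, 4.5, 4.3, -31.5, -14.5, 4.5, 4.3, -32.5, -12, 4.5, 4.3, -33.5, -9.5, 4.5, 4.3, -34.0, -7, 4.5, 4.3, -34.5, -4.5, 4.5, 4.3, -34.5, -2, 4.5, 4.3]
  gripper: 0
  newtons: 50

```text
t: 2.83
position: [0.3968, 0.2837, 0.1834]
tcp_rot: [-1.721, -2.619, -0.017]
force: [0.8, 0.4, 0.6]
width: 0.0857
```

```bash
python3 plan.py 0.446 0.192 0.12 12
```

```text
t 2.83 p [0.3968 0.2837 0.1834] yaw 23.4 tilt [-0.04  0.75] w 0.0857 F [0.75 0.4  0.63] q7 -0.23
err mm [ 49.2 -91.7 -63.4] dyaw -11.4 rows 4
[-26.1, 2.1, 15.5, 2.8, -26.0, 3.4, 15.5, 2.8, -25.8, 4.7, 15.5, 2.8, -25.5, 6.0, 15.5, 2.8]
```

Call:
apply_moves:
  targets: [-26.0, 2, 15.5, 2.8, -26.0, 3.5, 15.5, 2.8, -26, 4.5, 15.5, 2.8, -25.5, 6.0, 15.5, 2.8, 0, 0, 0, 0, 0, 0, 0, 0]

```text
t: 3.33
position: [0.4513, 0.1782, 0.1196]
tcp_rot: [-2.003, -2.413, -0.022]
force: [1.0, 0.2, 1.7]
width: 0.0857
```

```bash
python3 plan.py 0.446 0.192 0.022 12; python3 -c "
from h import *
snap('wrist','w1')"
```

```text
t 3.33 p [0.4513 0.1782 0.1196] yaw 10.6 tilt [0.29 0.81] w 0.0857 F [1.04 0.21 1.7 ] q7 -0.14
err mm [ -5.3  13.8 -97.6] dyaw 1.4 rows 3
[4.4, -1.1, 32.6, -0.5, 4.4, -1.1, 32.6, -0.5, 4.5, -1.1, 32.6, -0.5]
```

View pics/w1.png

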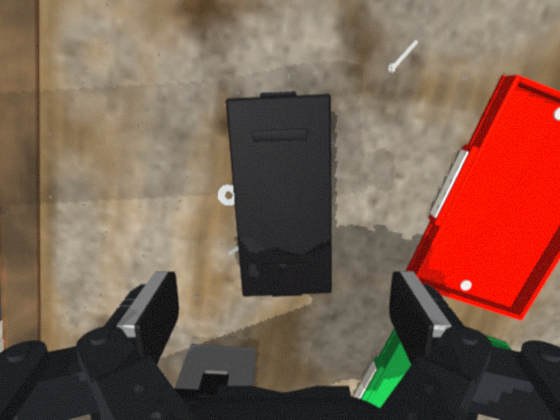

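The lid corners in the wrist view are at about (99,228), (95,330), (293,330) and (296,243) (row, col), with the case roughly centred between the jaws. I'll refine its pose from those.

```bash
cat > wr.py <<'E'
from fit import *
ci=manip.camera_info('wrist')
import sys,ast
for rc in ast.literal_eval(sys.argv[1]): print(np.round(at_z(ci,rc,.06)*1000,1))
for r in manip.silhouettes('wrist','case_a_mid'):
    m=r['pixels'].astype(np.float32)
    g=at_z(ci,r['centre'],.04)
    f=fit([(ci,m)],[g[0],g[1],float(sys.argv[2])],(.056,.12,.06));print(round(r['score'],2),r['centre'],np.round(f.x,4),np.degrees(f.x[2]),f.fun)
E
python3 wr.py "[(99,228),(95,330),(293,330),(296,243)]" 0.2; python3 plan.py 0.446 0.192 0.05 12
```

```text
[408.6 245.1  60. ]
[461.5 257.1  60. ]
[487.7 141.4  60. ]
[434.5 129.5  60. ]
0.9 [187.2, 281.7] [0.4476 0.1939 0.2314] 13.257484224398912 0.020662784576416016
t 3.43 p [0.4511 0.1791 0.12  ] yaw 10.8 tilt [0.31 0.83] w 0.0854 F [-0.6   0.56  0.05] q7 -0.14
err mm [ -5.1  12.9 -70. ] dyaw 1.2 rows 2
[6.4, -1.6, 35.1, -0.6, 6.4, -1.5, 35.1, -0.6]
```

```bash
python3 plan.py 0.448 0.1935 0.022 12.8 25
```

```text
t 3.43 p [0.4511 0.1791 0.12  ] yaw 10.8 tilt [0.31 0.83] w 0.0854 F [-0.6   0.56  0.05] q7 -0.14
err mm [ -3.1  14.4 -98. ] dyaw 2.0 rows 4
[3.4, -0.3, 24.5, -0.5, 3.4, -0.3, 24.5, -0.5, 3.4, -0.2, 24.5, -0.5, 3.4, -0.2, 24.5, -0.5]
```

Call:
apply_moves:
  targets: [7, -0.5, 10, -1, 7, -0.5, 20, -1, 0, 0, 20, 0, 0, 0, 0, 0]

```text
t: 3.77
position: [0.4481, 0.2021, 0.0705]
tcp_rot: [-1.941, -2.464, -0.038]
force: [-0.5, -0.9, -0.8]
width: 0.0856
```

```bash
python3 plan.py 0.448 0.1935 0.022 12.8 16
```

```text
t 3.77 p [0.4481 0.2021 0.0705] yaw 13.5 tilt [0.65 1.27] w 0.0856 F [-0.46 -0.88 -0.76] q7 -0.09
err mm [ -0.1  -8.6 -48.5] dyaw -0.7 rows 4
[-2.3, -0.7, 12.1, 0.2, -2.3, -0.7, 12.1, 0.2, -2.3, -0.7, 12.1, 0.2, -2.3, -0.7, 12.1, 0.2]
```

Call:
apply_moves:
  targets: [-2.5, -0.7, 12, 0.2, -2.5, -0.7, 12, 0.2, -2, -0.7, 12, 0.2, -1, 0, 8, 0, 0, 0, 0, 0]

```text
t: 4.18
position: [0.4477, 0.204, 0.0267]
tcp_rot: [-1.934, -2.466, -0.047]
force: [1.0, -1.1, 0.2]
width: 0.0852
```

```bash
python3 plan.py 0.448 0.1935 0.022 12.8 16
```

```text
t 4.18 p [0.4477 0.204  0.0267] yaw 13.8 tilt [0.75 1.61] w 0.0852 F [ 0.98 -1.09  0.24] q7 -0.03
err mm [  0.3 -10.5  -4.7] dyaw -1.0 rows 1
[-10.4, -2.3, 4.4, 1.0]
```

Call:
apply_moves:
  targets: [0, 0, 0, 0, 0, 0, 0, 0, 0, 0, 0, 0]

```text
t: 4.43
position: [0.4483, 0.2063, 0.0282]
tcp_rot: [-1.93, -2.469, -0.051]
force: [0.6, 0.2, 0.1]
width: 0.0854
```

```bash
python3 plan.py 0.448 0.1935 0.022 12.8 16
```

```text
t 4.43 p [0.4483 0.2063 0.0282] yaw 14.0 tilt [0.84 1.72] w 0.0854 F [0.63 0.2  0.07] q7 -0.03
err mm [ -0.3 -12.8  -6.2] dyaw -1.2 rows 1
[-12.5, -3.5, 5.8, 1.2]
```

Call:
apply_moves:
  targets: [-8, -2, 6, 0.5, -8, -2, 3.5, 0.5]

```text
t: 4.6
position: [0.45, 0.1923, 0.0196]
tcp_rot: [-1.949, -2.456, -0.06]
force: [-0.4, -0.3, -1.0]
width: 0.0858
```

```bash
python3 plan.py 0.448 0.1935 0.022 12.8 16
```

```text
t 4.6 p [0.45   0.1923 0.0196] yaw 13.1 tilt [1.08 1.92] w 0.0858 F [-0.42 -0.26 -0.97] q7 -0.01
err mm [-2.   1.2  2.4] dyaw -0.3 rows 1
[1.7, -1.6, -2.4, 0.3]
```

Call:
apply_moves:
  targets: [-0.7, 0, 0.4, 0, -0.7, 0, 0.4, 0, -0.7, 0, 0.4, 0, -0.7, 0, 0.4, 0, -0.7, 0, 0.4, 0]
  gripper: 1
  newtons: 60

```text
t: 5.02
position: [0.4506, 0.1869, 0.0183]
tcp_rot: [-1.954, -2.448, -0.059]
force: [-1.8, 2.2, 5.3]
width: 0.0555
```

```bash
python3 plan.py 0.448 0.1935 0.14 12.8 25
```

```text
t 5.02 p [0.4506 0.1869 0.0183] yaw 12.8 tilt [0.95 2.01] w 0.0555 F [-1.75  2.19  5.27] q7 0.01
err mm [ -2.6   6.6 121.7] dyaw 0.0 rows 5
[2.1, 0.4, -24.3, -0.0, 2.1, 0.4, -24.3, -0.0, 2.1, 0.4, -24.3, -0.0, 2.1, 0.4, -24.3, -0.0, 2.1, 0.4, -24.3, -0.0]
```

Call:
apply_moves:
  targets: [0, 0, -15, 0, 0, 0, -28, 0, 0, 0, -28, 0, 0, 0, -28, 0, 0, 0, -15, 0, 0, 0, 0, 0, 0, 0, 0, 0]

```text
t: 5.6
position: [0.4434, 0.1783, 0.1304]
tcp_rot: [-1.952, -2.446, -0.036]
force: [-0.9, 1.1, -4.0]
width: 0.055
```

```bash
cat > weigh.py <<'E'
from h import *
F=[];W=[]
for i in range(6):
    manip.snapshot('top') if i<5 else snap('scene',f"sc_{int(manip.sense()['t']*100)}")
    s=manip.sense();F.append(s['force']);W.append(s['wrist_torque'])
print(np.round(F,2)[:,2],np.mean(F,0),np.mean(W,0))
E
python3 weigh.py; python3 plan.py 0.448 0.1935 0.14 12.8 25;ls -t pics|head -1
```

```text
[-3.68 -3.38 -4.44 -3.73 -4.41 -3.14] [ 0.10652673 -0.00469768 -3.79810182] [-0.04307579 -0.00869371  0.00154138]
t 5.9 p [0.4429 0.1782 0.1295] yaw 12.8 tilt [0.17 1.35] w 0.0554 F [-0.01 -0.08 -3.14] q7 -0.11
err mm [ 5.1 15.3 10.5] dyaw -0.0 rows 1
[14.1, 8.5, -10.1, 0.0]
sc_585.png
```

It weighs 3.8 N, so this is the half-full case and goes to the yellow tray.

```bash
python3 plan.py 0.595 -0.215 0.13 0 38
```

```text
t 5.9 p [0.4429 0.1782 0.1295] yaw 12.8 tilt [0.17 1.35] w 0.0554 F [-0.01 -0.08 -3.14] q7 -0.11
err mm [ 152.1 -393.2    0.5] dyaw -12.8 rows 12
[-34.7, 5.1, -0.8, 1.1, -34.6, 5.7, -0.8, 1.1, -34.5, 6.4, -0.8, 1.1, -34.4, 7.0, -0.8, 1.1, -34.3, 7.7, -0.8, 1.1, -34.1, 8.3, -0.8, 1.1, -34.0, 8.9, -0.8, 1.1, -33.8, 9.6, -0.8, 1.1, -33.6, 10.2, -0.8, 1.1, -33.4, 10.8, -0.8, 1.1]
[-33.2, 11.4, -0.8, 1.1, -33.0, 12.1, -0.8, 1.1]
```

View pics/sc_585.png

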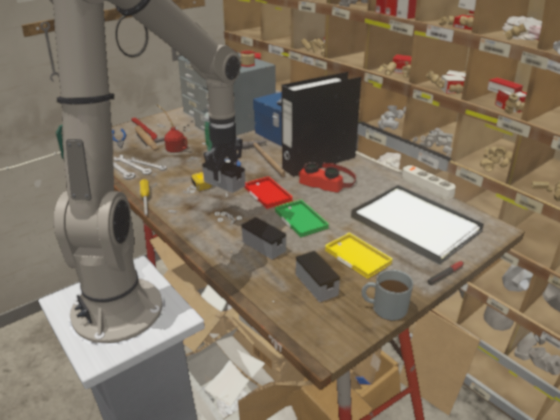

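The case is held level above the bench around (172,225).

Call:
apply_moves:
  targets: [-20, 3, -6, 1, -35, 5.5, -6, 1.1, -34.5, 6.5, -3, 1.1, -34.5, 7, -0.8, 1.1, -34.5, 7.5, -0.8, 1.1, -34, 8.5, -0.8, 1.1, -34.0, 9, -0.8, 1.1, -34, 9.5, -0.8, 1.1, -33.5, 10, -0.8, 1.1, -33.5, 11, -0.8, 1.1]

```text
t: 6.73
position: [0.5656, -0.1367, 0.1339]
tcp_rot: [-2.148, -2.258, -0.017]
force: [0.5, 0.5, -2.9]
width: 0.0553
```

```bash
python3 plan.py 0.595 -0.215 0.13 0 25
```

```text
t 6.73 p [ 0.5656 -0.1367  0.1339] yaw 2.9 tilt [-0.64  1.45] w 0.0553 F [ 0.46  0.53 -2.86] q7 0.48
err mm [ 29.4 -78.3  -3.9] dyaw -2.9 rows 4
[-19.9, 6.4, 0.4, 0.7, -19.9, 6.6, 0.4, 0.7, -19.8, 6.9, 0.4, 0.7, -19.7, 7.1, 0.4, 0.7]
```

Call:
apply_moves:
  targets: [-24, 8, 0, 0.7, -20, 6.5, 0, 0.7, -12, 4, 0, 0.7, -6, 2, 0, 0.4, 0, 0, 0, 0]

```text
t: 7.15
position: [0.5884, -0.2114, 0.1274]
tcp_rot: [-2.213, -2.196, -0.002]
force: [-0.4, 0.4, -3.5]
width: 0.0556
```

```bash
python3 plan.py 0.595 -0.225 0.08 0 25; python3 -c "
from h import *
snap('wrist','w2')"
```

```text
t 7.15 p [ 0.5884 -0.2114  0.1274] yaw -0.4 tilt [-0.92  1.01] w 0.0556 F [-0.43  0.45 -3.48] q7 0.55
err mm [  6.6 -13.6 -47.4] dyaw 0.4 rows 2
[-7.2, 3.8, 23.5, -0.2, -7.2, 3.7, 23.5, -0.2]
```

View pics/w2.png

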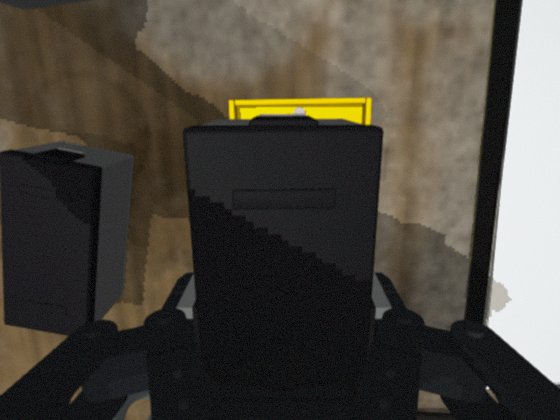

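The tray's far rim shows at (102,230)–(98,371), and the held lid's far edge at (127,187)–(127,381).

```bash
python3 - <<'E'
from h import *
ci=manip.camera_info('wrist');p=manip.sense()['position']
for rc in [(102,230),(98,371)]: print('rim',np.round(at_z(ci,rc,.018)*1000,1))
for rc in [(127,187),(127,381)]: print('lid',np.round(at_z(ci,rc,p[2]+.0417)*1000,1))
E
```

```text
rim [ 550.4 -137.8   18. ]
rim [ 644.  -135.8   18. ]
lid [ 562.2 -142.4  168.9]
lid [ 615.2 -142.7  168.9]
```

Call:
apply_moves:
  targets: [-8, 4, 14, -0.2, -6, 3.5, 20, -0.2, 0, 0, 18, 0, 0, 0, 8, 0]

```text
t: 7.53
position: [0.5971, -0.2142, 0.0669]
tcp_rot: [-2.19, -2.214, -0.014]
force: [-0.9, 0.9, -3.8]
width: 0.0555
```

```bash
python3 plan.py 0.596 -0.226 0.024 0 25
```

```text
t 7.53 p [ 0.5971 -0.2142  0.0669] yaw 0.6 tilt [-0.74  1.45] w 0.0555 F [-0.89  0.85 -3.76] q7 0.61
err mm [ -1.1 -11.8 -42.9] dyaw -0.6 rows 2
[-6.4, -0.4, 21.3, 0.3, -6.4, -0.3, 21.3, 0.3]
```

Call:
apply_moves:
  targets: [-7, -0.3, 10, 0.3, -7, -0.3, 10, 0.2, -5, 0, 8, 0.2, -3, 0, 5, 0]

```text
t: 7.87
position: [0.5968, -0.2297, 0.0304]
tcp_rot: [-2.193, -2.206, -0.018]
force: [0.1, -0.5, -3.9]
width: 0.0551
```

```bash
python3 plan.py 0.596 -0.226 0.024 0 25
```

```text
t 7.87 p [ 0.5968 -0.2297  0.0304] yaw 0.3 tilt [-0.81  1.73] w 0.0551 F [ 0.1  -0.47 -3.87] q7 0.65
err mm [-0.8  3.7 -6.4] dyaw -0.3 rows 1
[3.5, -0.7, 6.5, 0.3]
```

Call:
apply_moves:
  targets: [3, -0.5, 3.5, 0, 0, 0, 3, 0]

```text
t: 8.03
position: [0.5958, -0.2279, 0.0232]
tcp_rot: [-2.195, -2.204, -0.017]
force: [0.1, 0.1, -4.0]
width: 0.0552
```

```bash
python3 plan.py 0.596 -0.226 0.0225 0 25
```

```text
t 8.03 p [ 0.5958 -0.2279  0.0232] yaw 0.2 tilt [-0.82  1.7 ] w 0.0552 F [ 0.07  0.12 -3.96] q7 0.65
err mm [ 0.2  1.9 -0.7] dyaw -0.2 rows 1
[1.9, 0.2, 0.7, 0.2]
```

Call:
apply_moves:
  targets: [2, 0, 2.5, 0, 0, 0, 1.5, 0]

```text
t: 8.2
position: [0.5963, -0.2286, 0.023]
tcp_rot: [-2.198, -2.205, -0.017]
force: [-1.4, 1.8, -0.8]
width: 0.0557
```

```bash
python3 plan.py 0.596 -0.226 0.0225 0 25
```

```text
t 8.2 p [ 0.5963 -0.2286  0.023 ] yaw 0.2 tilt [-0.69  1.57] w 0.0557 F [-1.4   1.83 -0.79] q7 0.65
err mm [-0.3  2.6 -0.5] dyaw -0.2 rows 1
[2.5, -0.3, 0.6, 0.2]
```

In contact, since the weight has come off the wrist. Opening.

Call:
apply_moves:
  targets: [0, 0, 0.5, 0, 0, 0, 0.3, 0, 0, 0, 0, 0]
  gripper: 0

```text
t: 8.45
position: [0.599, -0.2295, 0.025]
tcp_rot: [-2.203, -2.209, -0.022]
force: [-0.4, -0.3, 0.3]
width: 0.0853
```

```bash
python3 plan.py 0.596 -0.226 0.13 0 25
```

```text
t 8.45 p [ 0.599  -0.2295  0.025 ] yaw 0.2 tilt [-0.33  1.47] w 0.0853 F [-0.45 -0.31  0.27] q7 0.65
err mm [ -3.    3.5 105. ] dyaw -0.2 rows 5
[1.3, -0.7, -21.0, 0.0, 1.3, -0.7, -21.0, 0.0, 1.3, -0.7, -21.0, 0.0, 1.2, -0.7, -21.0, 0.0, 1.2, -0.7, -21.0, 0.0]
```

Open. Retreat, then head toward case C at (0.430,-0.231, yaw -12°).

Call:
apply_moves:
  targets: [2, -0.7, -18, 0, 2, -0.7, -25, 0, 2, -0.7, -28, 0, 0, -10, -25, 1, 0, -20, -8, 2, 0, -25, 0, 3, 0, -28, 0, 3, 0, -25, 0, 2, 0, -20, 0, 1, 0, -10, 0, 0]

```text
t: 9.28
position: [0.4634, -0.2114, 0.1376]
tcp_rot: [-2.434, -1.965, -0.033]
force: [-0.2, 0.7, 0.4]
width: 0.0855
```

```bash
python3 plan.py 0.431 -0.231 0.12 -12 30
```

```text
t 9.28 p [ 0.4634 -0.2114  0.1376] yaw -12.2 tilt [0.49 1.33] w 0.0855 F [-0.17  0.67  0.43] q7 0.4
err mm [-32.4 -19.6 -17.6] dyaw 0.2 rows 2
[-13.2, -13.8, 8.4, -0.1, -13.2, -13.8, 8.4, -0.1]
```

Call:
apply_moves:
  targets: [-14, -12, 5, 0, -10, -8, 4, 0, -5, -3, 2, 0]

```text
t: 9.53
position: [0.4352, -0.2333, 0.1271]
tcp_rot: [-2.431, -1.973, -0.041]
force: [-0.6, 0.8, -0.7]
width: 0.0854
```

```bash
python3 -c "
from h import *
snap('wrist','w3');snap('top','t3')"; python3 wr.py "[]" -0.2;  python3 plan.py 0.431 -0.231 0.12 -12 30
```

```text
0.92 [145.6, 511.1] [ 0.5979 -0.2229  0.0071] 0.4059058501202986 0.023139774799346924
t 9.68 p [ 0.4366 -0.233   0.1272] yaw -11.9 tilt [0.82 1.4 ] w 0.0857 F [ 0.44  0.5  -0.1 ] q7 0.47
err mm [-5.6  2.  -7.2] dyaw -0.1 rows 1
[0.6, -5.9, 7.2, 0.1]
```

View pics/w3.png

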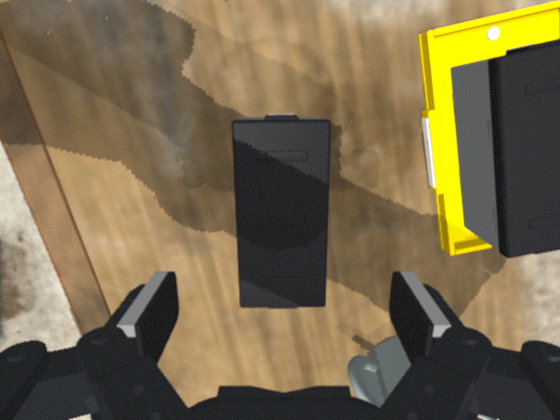

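View pics/t3.png

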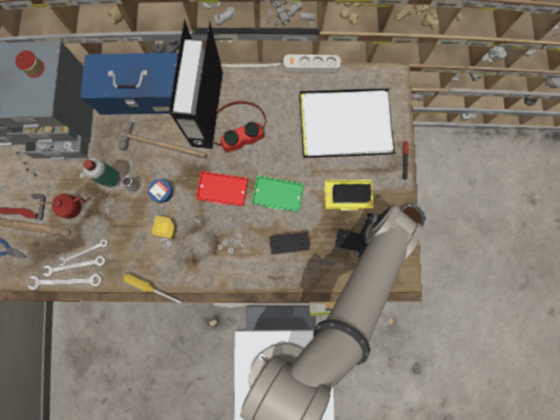

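```bash
python3 - <<'E'
from h import *
ci=manip.camera_info('wrist')
P=[]
for rc in [(121,233),(121,330),(305,325),(307,240)]: q=at_z(ci,rc,.06);P.append(q);print(np.round(q*1000,1))
print(np.mean(P,0)); v=P[0]+P[1]-P[2]-P[3];print(np.degrees(np.arctan2(v[1],v[0]))-90)
print('handle',at_z(ci,(372,365),.05),at_z(manip.camera_info('top'),(233,395),.04))
E
```

```text
[ 421.5 -165.6   60. ]
[ 475.1 -177.    60. ]
[ 451.7 -292.    60. ]
[ 397.1 -281.7   60. ]
[ 0.43637601 -0.22908634  0.06      ]
-11.684598579136832
handle [ 0.47062041 -0.35868701  0.05      ] [ 0.46260134 -0.3646376   0.04      ]
```

Call:
apply_moves:
  targets: [0, 0, 20, 0, -1, 0, 25, 0, -1, 0, 22, 0, -1, 0, 14, 0, -1, 0, 8, 0]

```text
t: 10.1
position: [0.4492, -0.234, 0.0386]
tcp_rot: [2.429, 1.989, 0.055]
force: [0.5, 0.5, 0.2]
width: 0.0854
```

```bash
 python3 plan.py 0.4358 -0.231 0.019 -11.7 30
```

```text
t 10.1 p [ 0.4492 -0.234   0.0386] yaw -11.4 tilt [1.62 1.21] w 0.0854 F [0.5  0.47 0.24] q7 0.61
err mm [-13.4   3.  -19.6] dyaw -0.3 rows 1
[-0.2, -14.2, 19.3, 0.3]
```

Call:
apply_moves:
  targets: [0, -10, 5, 0, 0, -7, 7, 0, 0, -3, 6, 0, 0, -2, 3, 0]

```text
t: 10.43
position: [0.4292, -0.2281, 0.0153]
tcp_rot: [2.425, 1.993, 0.056]
force: [0.1, 0.1, 0.2]
width: 0.0854
```

```bash
 python3 plan.py 0.4358 -0.231 0.019 -11.7 30
```

```text
t 10.43 p [ 0.4292 -0.2281  0.0153] yaw -11.2 tilt [1.66 1.19] w 0.0854 F [0.09 0.11 0.22] q7 0.65
err mm [ 6.6 -2.9  3.7] dyaw -0.5 rows 1
[-1.4, 7.2, -3.6, 0.5]
```

Call:
apply_moves:
  targets: [-1, 5, -4, 0.4, 0, 0, -1, 0]

```text
t: 10.6
position: [0.4331, -0.23, 0.0205]
tcp_rot: [2.434, 1.983, 0.056]
force: [0.9, -0.5, 1.2]
width: 0.0854
```

```bash
 python3 plan.py 0.4358 -0.231 0.019 -11.7 30
```

```text
t 10.6 p [ 0.4331 -0.23    0.0205] yaw -11.7 tilt [1.64 1.23] w 0.0854 F [ 0.94 -0.55  1.19] q7 0.64
err mm [ 2.7 -1.  -1.5] dyaw -0.0 rows 1
[-0.5, 2.8, 1.6, 0.0]
```

Call:
apply_moves:
  targets: [0, 1, 1, 0, 0, 0, 0.5, 0, 0, 0, 0.3, 0, 0, 0, 0.3, 0, 0, 0, 0.3, 0]
  gripper: 1

```text
t: 11.02
position: [0.4361, -0.231, 0.021]
tcp_rot: [2.432, 1.983, 0.06]
force: [-0.9, 0.7, 3.9]
width: 0.0554
```

```bash
 python3 plan.py 0.4358 -0.231 0.019 -11.7 30
```

```text
t 11.02 p [ 0.4361 -0.231   0.021 ] yaw -11.6 tilt [1.82 1.24] w 0.0554 F [-0.88  0.69  3.94] q7 0.64
err mm [-0.3 -0.  -2. ] dyaw -0.1 rows 1
[-0.1, -0.3, 1.9, 0.1]
```

Call:
apply_moves:
  targets: [0, 0, -15, 0, 0, 0, -28, 0, 0, 0, -30, 0, 0, 0, -30, 0, 0, 0, -15, 0, 0, 0, 0, 0]

```text
t: 11.52
position: [0.425, -0.2294, 0.1356]
tcp_rot: [-2.425, -1.977, -0.043]
force: [0.9, 0.1, -6.7]
width: 0.0558
```

```bash
python3 weigh.py; python3 plan.py 0.597 0.0187 0.14 -10.6 38;ls -t pics|head -1
```

```text
[-7.57 -6.91 -7.31 -7.28 -7.36 -7.28] [ 0.12569693 -0.03897284 -7.28494903] [-0.09022958  0.00671263 -0.01697848]
t 11.82 p [ 0.4228 -0.2283  0.1321] yaw -11.6 tilt [0.34 1.64] w 0.0555 F [-0.11 -0.17 -7.28] q7 0.46
err mm [174.2 247.    7.9] dyaw 1.0 rows 8
[34.6, 15.1, 0.0, -0.1, 34.6, 15.2, 0.0, -0.1, 34.6, 15.3, 0.0, -0.1, 34.5, 15.3, 0.0, -0.1, 34.5, 15.4, 0.0, -0.1, 34.5, 15.5, 0.0, -0.1, 34.4, 15.6, 0.0, -0.1, 34.4, 15.6, 0.0, -0.1]
sc_1176.png
```

It weighs 7.28 N, so this is the full case and goes to the green tray.

Call:
apply_moves:
  targets: [18, 8, -6, 0, 34, 15, -3, 0, 34.5, 15, 0, 0, 34.5, 15, 0, 0, 34.5, 15.5, 0, 0, 34.5, 15.5, 0, 0, 30, 13, 0, -0.1, 20, 9, 0, -0.1, 10, 4, 0, 0, 5, 2, 0, 0]

```text
t: 12.65
position: [0.5835, 0.0056, 0.1325]
tcp_rot: [-2.419, -1.956, -0.005]
force: [0.3, 0.3, -6.7]
width: 0.055
```

```bash
python3 plan.py 0.597 0.017 0.10 -10.6 25; python3 -c "
from h import *
snap('wrist','w4')"
```

```text
t 12.65 p [0.5835 0.0056 0.1325] yaw -12.1 tilt [-0.94  1.48] w 0.055 F [ 0.27  0.35 -6.75] q7 -0.01
err mm [ 13.5  11.4 -32.5] dyaw 1.5 rows 2
[6.6, 5.8, 16.3, -0.7, 6.6, 5.9, 16.3, -0.7]
```

View pics/w4.png

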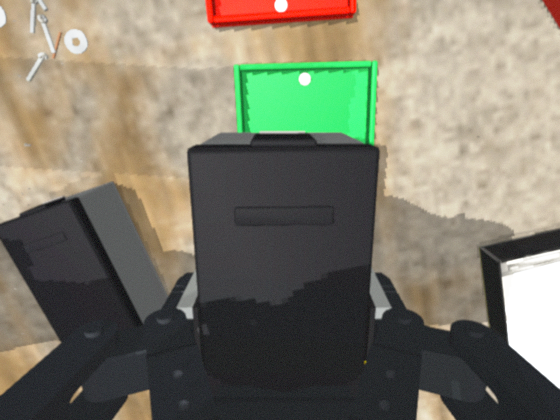

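```bash
cat > fl.py <<'E'
from h import *
import sys
a=list(map(float,sys.argv[1:]))  # rimL r c rimR r c lidL lidR, lidabove
ci=manip.camera_info('wrist');p=np.array(manip.sense()['position'])
r1,r2=at_z(ci,a[0:2],.018),at_z(ci,a[2:4],.018);l1,l2=at_z(ci,a[4:6],p[2]+a[8]),at_z(ci,a[6:8],p[2]+a[8])
for A,B,h in((r1,r2,.08),(l1,l2,.06)):
    u=(B-A)/np.linalg.norm(B-A);c=(A+B)/2+h*np.array([u[1],-u[0],0]);print(np.round(A*1e3),np.round(B*1e3),'w',np.linalg.norm(B-A),'centre',np.round(c,4),'yaw',np.degrees(np.arctan2(u[1],u[0])),'rel tcp',np.round(c-p,4))
E
python3 fl.py 66 235 62 377 149 190 149 378 .039
```

```text
[569. 107.  18.] [661.  90.  18.] w 0.09371456658360396 centre [0.6002 0.02   0.018 ] yaw -10.619195969335268 rel tcp [ 0.0166  0.0135 -0.1143]
[570.  72. 171.] [623.  61. 171.] w 0.053717324746323326 centre [0.5841 0.0074 0.1713] yaw -11.871477279073828 rel tcp [0.0005 0.0008 0.039 ]
```

Call:
apply_moves:
  targets: [7, 6, 12, -0.6, 5, 5.5, 20, -0.6, 0, 0, 20, 0, 0, 0, 10, 0]

```text
t: 13.03
position: [0.5953, 0.0099, 0.0694]
tcp_rot: [-2.406, -1.977, -0.003]
force: [-1.7, 0.1, -8.2]
width: 0.0554
```

```bash
python3 plan.py 0.598 0.0185 0.03 -10.6 15
```

```text
t 13.03 p [0.5953 0.0099 0.0694] yaw -11.2 tilt [-0.89  1.29] w 0.0554 F [-1.7   0.06 -8.24] q7 0.04
err mm [  2.7   8.6 -39.4] dyaw 0.6 rows 3
[2.7, 0.6, 13.2, -0.2, 2.7, 0.6, 13.2, -0.2, 2.7, 0.6, 13.2, -0.2]
```

Call:
apply_moves:
  targets: [5, 1, 12, -0.3, 4, 1, 10, -0.3, 1, 0, 6, 0, 0, 0, 3, 0]

```text
t: 13.37
position: [0.5953, 0.015, 0.0346]
tcp_rot: [-2.402, -1.981, 0.006]
force: [-0.8, 0.4, -6.9]
width: 0.0553
```

```bash
python3 plan.py 0.598 0.0185 0.026 -10.6 15
```

```text
t 13.37 p [0.5953 0.015  0.0346] yaw -11.0 tilt [-1.21  1.13] w 0.0553 F [-0.8   0.37 -6.85] q7 0.06
err mm [ 2.7  3.5 -8.6] dyaw 0.4 rows 1
[3.8, 2.2, 8.6, -0.4]
```

Call:
apply_moves:
  targets: [4, 3, 4, -0.4, 1, 0, 3, 0, 0, 0, 1.5, 0]

```text
t: 13.62
position: [0.5999, 0.0192, 0.0263]
tcp_rot: [-2.395, -1.99, 0.005]
force: [-4.5, -1.7, 2.2]
width: 0.0554
```

```bash
python3 plan.py 0.598 0.0185 0.025 -10.6 15
```

```text
t 13.62 p [0.5999 0.0192 0.0263] yaw -10.5 tilt [-1.16  1.1 ] w 0.0554 F [-4.54 -1.72  2.15] q7 0.06
err mm [-1.9 -0.7 -1.3] dyaw -0.1 rows 1
[-1.0, -1.7, 1.3, 0.1]
```

In contact and within 2 mm of the target. Lowering slightly, then opening.

Call:
apply_moves:
  targets: [0, 0, 0.7, 0]

```text
t: 13.7
position: [0.6, 0.0191, 0.0264]
tcp_rot: [-2.394, -1.99, 0.005]
force: [-2.6, -0.5, -1.3]
width: 0.0553
```

Call:
apply_moves:
  targets: [0, 0, 0.3, 0, 0, 0, 0, 0, 0, 0, 0, 0]
  gripper: 0

```text
t: 13.95
position: [0.6045, 0.0191, 0.0299]
tcp_rot: [-2.399, -1.993, -0.008]
force: [0.5, -1.0, 0.4]
width: 0.0851
```

```bash
python3 plan.py 0.598 0.0185 0.13 -10.6 25
```

```text
t 13.95 p [0.6045 0.0191 0.0299] yaw -10.5 tilt [-0.62  1.18] w 0.0851 F [ 0.48 -0.97  0.45] q7 0.07
err mm [ -6.5  -0.6 100.1] dyaw -0.1 rows 5
[0.0, -1.6, -20.0, 0.0, 0.0, -1.6, -20.0, 0.0, 0.0, -1.6, -20.0, 0.0, 0.0, -1.6, -20.0, 0.0, 0.0, -1.6, -20.0, 0.0]
```

Call:
apply_moves:
  targets: [0, -2, -18, 0, 0, -1, -25, 0, 0, 0, -28, 0, 0, -10, -25, -1, 0, -22, -8, -2, 0, -26, 0, -3, 0, -28, 0, -3, 0, -26, 0, -3, 0, -20, 0, -3, 0, -12, 0, -1]

```text
t: 14.78
position: [0.469, 0.027, 0.1492]
tcp_rot: [2.101, 2.335, 0.052]
force: [0.8, 0.5, -0.9]
width: 0.0856
```

```bash
python3 plan.py 0.433 -0.0165 0.12 6 30
```

```text
t 14.78 p [0.469  0.027  0.1492] yaw 6.0 tilt [1.3 1.4] w 0.0856 F [ 0.82  0.47 -0.87] q7 0.11
err mm [-36.  -43.5 -29.2] dyaw -0.0 rows 3
[-13.4, -13.7, 9.1, 0.0, -13.4, -13.7, 9.1, 0.0, -13.4, -13.7, 9.1, 0.0]
```

Call:
apply_moves:
  targets: [-16, -12, 6, 0, -16, -9, 6, 0, -8, -5, 4, 0, -4, -3, 2, 0]

```text
t: 15.12
position: [0.4461, -0.0189, 0.1332]
tcp_rot: [2.093, 2.335, 0.073]
force: [0.2, -0.5, 0.2]
width: 0.0856
```

```bash
python3 -c "
from h import *
snap('wrist','w5')"; python3 wr.py "[]" 0.1;  python3 plan.py 0.433 -0.0165 0.12 6 30
```

```text
0.73 [373.7, 398.5] [ 0.5867 -0.2279  0.5898] 33.794585228634084 0.940902829170227
0.46 [364.3, 381.3] [ 0.575  -0.2006  0.6075] 34.80726178201371 0.7201491594314575
t 15.22 p [ 0.4462 -0.0186  0.1331] yaw 6.2 tilt [1.93 1.78] w 0.0852 F [ 0.23  0.05 -0.34] q7 0.22
err mm [-13.2   2.1 -13.1] dyaw -0.2 rows 1
[3.2, -13.4, 12.7, 0.2]
```

View pics/w5.png

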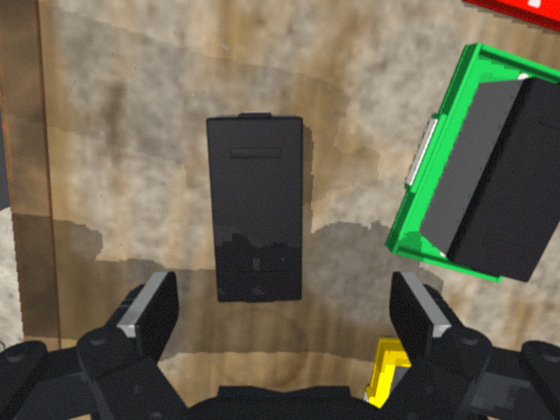

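The lid corners are at (119,207), (117,302), (297,302) and (300,218). The green tray's case lies flat.

```bash
python3 - <<'E'
from h import *
ci=manip.camera_info('wrist')
P=[at_z(ci,rc,.06) for rc in [(119,207),(117,302),(297,302),(300,218)]]
print(np.round(P,4),np.mean(P,0)); v=P[0]+P[1]-P[2]-P[3];print(np.degrees(np.arctan2(v[1],v[0]))-90)
E
python3 plan.py 0.434 -0.0155 0.08 6 30
```

```text
[[ 0.3977  0.0404  0.06  ]
 [ 0.4521  0.0473  0.06  ]
 [ 0.4663 -0.0689  0.06  ]
 [ 0.4109 -0.0759  0.06  ]] [ 0.43173011 -0.01426308  0.06      ]
6.709850916277048
t 15.22 p [ 0.4462 -0.0186  0.1331] yaw 6.2 tilt [1.93 1.78] w 0.0852 F [ 0.23  0.05 -0.34] q7 0.22
err mm [-12.2   3.1 -53.1] dyaw -0.2 rows 2
[1.5, -6.9, 26.4, 0.1, 1.5, -6.9, 26.4, 0.1]
```

Call:
apply_moves:
  targets: [1, -11, 10, 0, 1, -8, 18, 0, 0, -3, 18, 0, 0, -2, 8, 0]

```text
t: 15.55
position: [0.4317, -0.0148, 0.0807]
tcp_rot: [2.086, 2.33, 0.088]
force: [-0.3, -0.2, -0.5]
width: 0.0855
```

```bash
python3 plan.py 0.432 -0.015 0.02 6.5 30
```

```text
t 15.55 p [ 0.4317 -0.0148  0.0807] yaw 6.3 tilt [2.71 1.92] w 0.0855 F [-0.33 -0.24 -0.54] q7 0.29
err mm [  0.3  -0.2 -60.7] dyaw 0.2 rows 3
[-0.7, -0.9, 20.2, -0.1, -0.7, -0.9, 20.2, -0.1, -0.7, -0.9, 20.2, -0.1]
```

Call:
apply_moves:
  targets: [-0.7, -3, 16, 0, -0.7, -4, 17, 0, -0.7, -4, 14, 0, 0, -2, 7, 0, 0, -1, 2, 0]

```text
t: 15.97
position: [0.426, -0.0133, 0.0223]
tcp_rot: [2.078, 2.332, 0.094]
force: [0.2, 0.1, 0.6]
width: 0.0853
```

```bash
python3 plan.py 0.432 -0.015 0.02 6.5 30
```

```text
t 15.97 p [ 0.426  -0.0133  0.0223] yaw 6.5 tilt [2.98 1.94] w 0.0853 F [0.23 0.15 0.6 ] q7 0.42
err mm [ 6.  -1.7 -2.3] dyaw -0.0 rows 1
[-2.5, 5.6, 2.5, 0.0]
```

Call:
apply_moves:
  targets: [-2, 4, 3, 0]

```text
t: 16.05
position: [0.4301, -0.0142, 0.0193]
tcp_rot: [2.078, 2.334, 0.093]
force: [0.2, -0.2, -0.0]
width: 0.0851
```

Call:
apply_moves:
  targets: [0, 0, 1, 0, 0, 0, 0.5, 0, 0, 0, 0.4, 0, 0, 0, 0.3, 0]
  gripper: 1
  newtons: 45

```text
t: 16.38
position: [0.4342, -0.014, 0.0195]
tcp_rot: [2.076, 2.333, 0.099]
force: [0.4, 0.0, -2.1]
width: 0.0562
```

```bash
python3 plan.py 0.432 -0.015 0.02 6.5 30
```

```text
t 16.38 p [ 0.4342 -0.014   0.0195] yaw 6.6 tilt [3.14 2.05] w 0.0562 F [ 0.35  0.03 -2.12] q7 0.43
err mm [-2.2 -1.   0.5] dyaw -0.1 rows 1
[-0.7, -2.3, -0.6, 0.1]
```

Call:
apply_moves:
  targets: [0, 0, 0, 0]

```text
t: 16.47
position: [0.4348, -0.014, 0.02]
tcp_rot: [2.076, 2.332, 0.1]
force: [0.7, -0.3, -1.9]
width: 0.0563
```

Call:
apply_moves:
  targets: [0, 0, -15, 0, 0, 0, -28, 0, 0, 0, -30, 0, 0, 0, -30, 0, 0, 0, -15, 0, 0, 0, 0, 0]

```text
t: 16.97
position: [0.4271, -0.0188, 0.1423]
tcp_rot: [2.078, 2.331, 0.097]
force: [1.4, 0.3, -1.9]
width: 0.0562
```

```bash
python3 weigh.py; python3 plan.py 0.614 0.206 0.14 -9 38;ls -t pics|head -1
```

```text
[-1.4  -1.35 -1.41 -1.74 -1.86 -1.61] [-0.24940634  0.09952324 -1.56343992] [-0.04586804  0.06554851  0.00450661]
t 17.27 p [ 0.4237 -0.0191  0.1379] yaw 6.5 tilt [2.52 1.82] w 0.0562 F [-0.87  0.58 -1.61] q7 0.18
err mm [190.3 225.1   2.1] dyaw -15.5 rows 8
[25.2, 26.8, 1.7, 1.9, 26.1, 25.9, 1.7, 1.9, 27.0, 25.0, 1.7, 1.9, 27.8, 24.1, 1.7, 1.9, 28.6, 23.2, 1.7, 1.9, 29.4, 22.2, 1.7, 1.9, 30.1, 21.2, 1.7, 1.9, 30.8, 20.1, 1.7, 1.9]
sc_1721.png
```

It weighs 1.56 N, so this is the empty case and goes to the red tray.

Call:
apply_moves:
  targets: [14, 14, -2, 1.5, 26, 26, 0, 1.9, 27, 25, 0, 1.9, 28, 24, 0, 1.9, 28.5, 23, 0, 1.9, 29.5, 22, 0, 1.9, 28, 20, 0, 1.9, 18, 12, 0, 1.5, 9, 6, 0, 0.5, 4, 3, 0, 0]

```text
t: 18.1
position: [0.5997, 0.1977, 0.1328]
tcp_rot: [-2.392, -2.026, -0.041]
force: [0.7, -0.6, -1.6]
width: 0.0563
```

```bash
python3 plan.py 0.614 0.206 0.10 -9 25; python3 -c "
from h import *
snap('wrist','w6')"
```

```text
t 18.1 p [0.5997 0.1977 0.1328] yaw -9.5 tilt [0.9  1.28] w 0.0563 F [ 0.72 -0.56 -1.62] q7 -0.29
err mm [ 14.3   8.3 -32.8] dyaw 0.5 rows 2
[4.9, 6.2, 16.6, -0.2, 4.8, 6.2, 16.6, -0.2]
```

View pics/w6.png

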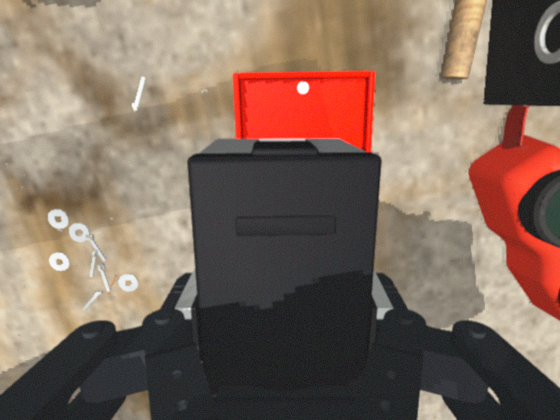

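Red rim far corners are at (73,234) and (72,375); the lid's far edge is at (157,190)–(157,381).

```bash
python3 fl.py 73 234 72 375 157 190 157 381 .0405
```

```text
[583. 294.  18.] [676. 279.  18.] w 0.09408180314796608 centre [0.6166 0.2072 0.018 ] yaw -9.015929078592077 rel tcp [ 0.017   0.009  -0.1145]
[582. 261. 173.] [635. 252. 173.] w 0.054171701622857595 centre [0.5988 0.1972 0.173 ] yaw -9.549997509929197 rel tcp [-0.0009 -0.0011  0.0405]
```

Call:
apply_moves:
  targets: [5, 7, 12, -0.3, 4, 6, 20, -0.2, 0, 0, 20, 0, 0, 0, 10, 0]

```text
t: 18.48
position: [0.6146, 0.203, 0.0676]
tcp_rot: [-2.384, -2.036, -0.037]
force: [-0.7, 0.4, -1.9]
width: 0.0566
```

```bash
python3 plan.py 0.6155 0.207 0.03 -9 15
```

```text
t 18.48 p [0.6146 0.203  0.0676] yaw -9.0 tilt [0.79 1.15] w 0.0566 F [-0.73  0.39 -1.87] q7 -0.25
err mm [  0.9   4.  -37.6] dyaw -0.0 rows 3
[1.1, -0.0, 12.5, 0.0, 1.1, -0.0, 12.5, 0.0, 1.1, -0.0, 12.5, 0.0]
```

Call:
apply_moves:
  targets: [2, 0, 12, 0, 2, 0, 10, 0, 1, 0, 6, 0, 0, 0, 3, 0]

```text
t: 18.82
position: [0.6126, 0.2049, 0.0315]
tcp_rot: [-2.386, -2.031, -0.026]
force: [-0.2, 0.4, -0.8]
width: 0.0564
```

```bash
python3 plan.py 0.6155 0.207 0.0237 -9 15
```

```text
t 18.82 p [0.6126 0.2049 0.0315] yaw -9.2 tilt [0.43 0.96] w 0.0564 F [-0.16  0.35 -0.81] q7 -0.24
err mm [ 2.9  2.1 -7.8] dyaw 0.2 rows 1
[2.4, 2.4, 7.8, -0.2]
```

Call:
apply_moves:
  targets: [3, 3, 4, 0, 0.5, 0.5, 3, 0, 0, 0, 1.5, 0]

```text
t: 19.07
position: [0.6174, 0.208, 0.0236]
tcp_rot: [-2.386, -2.031, -0.027]
force: [-1.7, -0.9, 5.0]
width: 0.056
```

```bash
python3 plan.py 0.6155 0.207 0.0237 -9 15
```

```text
t 19.07 p [0.6174 0.208  0.0236] yaw -9.2 tilt [0.46 0.99] w 0.056 F [-1.71 -0.91  5.03] q7 -0.23
err mm [-1.9 -1.   0.1] dyaw 0.2 rows 1
[-1.3, -1.7, -0.1, -0.2]
```

In contact (+5 N). Opening, then retreating.

Call:
apply_moves:
  targets: [0, 0, 0, 0, 0, 0, 0, 0, 0, 0, 0, 0]
  gripper: 0

```text
t: 19.32
position: [0.6194, 0.2086, 0.0254]
tcp_rot: [-2.387, -2.032, -0.034]
force: [-0.6, -0.0, 0.3]
width: 0.0854
```

Call:
apply_moves:
  targets: [0, -1, -18, 0, 0, -1, -25, 0, 0, 0, -30, 0, 0, 0, -32, 0, 0, -10, -30, 0, 0, -25, -25, 0, 0, -28, -20, 0, 0, -20, -10, 0, 0, -10, 0, 0, 0, 0, 0, 0]

```text
t: 20.15
position: [0.5232, 0.2205, 0.2259]
tcp_rot: [-2.392, -2.029, -0.048]
force: [-0.2, 0.8, -1.2]
width: 0.0851
```

```bash
sed -i "s/'case_b_mid'/'case_b_mid','case_c_mid'/" sil.py; python3 plan.py 0.5 0.35 0.3 -9 30; python3 -c "
from h import *
snap('scene','s7');snap('top','t7');snap('wrist','w7')"; python3 sil.py
```

```text
t 20.15 p [0.5232 0.2205 0.2259] yaw -9.4 tilt [1.16 1.36] w 0.0851 F [-0.24  0.76 -1.15] q7 -0.47
err mm [-23.2 129.5  74.1] dyaw 0.4 rows 6
[21.0, -7.1, -11.9, -0.1, 21.0, -7.1, -11.9, -0.1, 21.0, -7.1, -11.9, -0.1, 21.0, -7.1, -11.9, -0.1, 21.0, -7.0, -11.9, -0.1, 21.0, -7.0, -11.9, -0.1]
top case_a_mid 0.58 [192. 351.] 754 [ 0.601 -0.224  0.03 ]
top case_b_mid 0.75 [192. 352.] 813 [ 0.599 -0.227  0.03 ]
top case_c_mid 0.73 [193. 279.] 769 [0.596 0.014 0.03 ]
top case_c_mid 0.53 [187. 225.] 559 [0.618 0.194 0.03 ]
top case_c_mid 0.37 [198. 238.] 432 [0.582 0.151 0.03 ]
top tray_green_floor 0.77 [202. 275.] 675 [0.568 0.027 0.03 ]
top tray_yellow_floor 0.76 [206. 341.] 679 [ 0.553 -0.191  0.03 ]
top tray_red_floor 0.68 [200. 234.] 409 [0.574 0.162 0.03 ]
top mug_mid 0.76 [216. 405.] 720 [ 0.52  -0.403  0.03 ]
top tape_measure_mid 0.92 [230. 166.] 296 [0.473 0.384 0.03 ]
top flux_tin_mid 0.69 [190. 154.] 245 [0.608 0.429 0.03 ]
scene case_a_mid 0.75 [246. 361.] 1393 [ 0.603 -0.219  0.03 ]
scene case_b_mid 0.82 [182. 268.] 839 [0.631 0.223 0.03 ]
scene case_c_mid 0.74 [210. 300.] 990 [0.595 0.023 0.03 ]
scene case_c_mid 0.72 [166. 229.] 337 [0.592 0.399 0.03 ]
scene tray_green_floor 0.8 [228. 298.] 475 [ 0.529 -0.047  0.03 ]
scene tray_yellow_floor 0.93 [264. 355.] 566 [ 0.534 -0.263  0.03 ]
scene tray_red_floor 0.82 [200. 261.] 340 [0.543 0.147 0.03 ]
scene mug_mid 0.79 [290. 392.] 1875 [ 0.533 -0.389  0.03 ]
scene mug_mid 0.42 [209. 302.] 1029 [0.605 0.023 0.03 ]
scene tape_measure_mid 0.66 [179. 203.] 330 [0.472 0.376 0.03 ]
scene flux_tin_mid 0.8 [163. 229.] 320 [0.61  0.422 0.03 ]
```

View pics/s7.png

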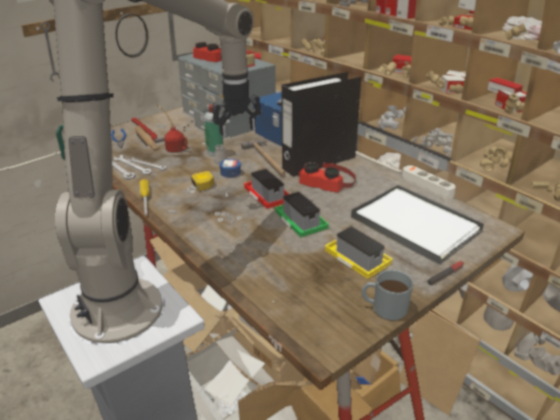

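View pics/w7.png

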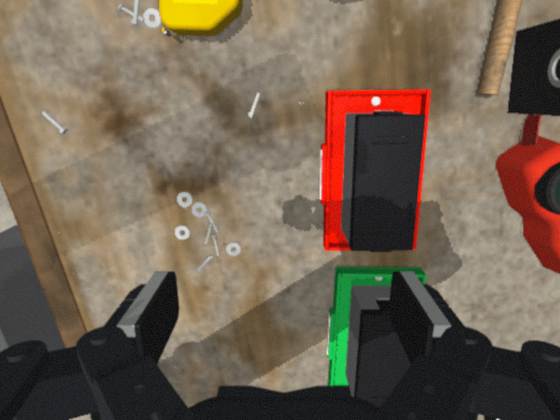

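View pics/t7.png

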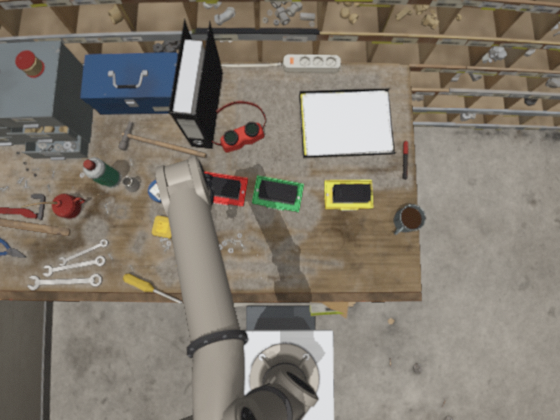

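All three cases are in their trays and the bystanders look unmoved. Now a numeric check of how well they are centred.

```bash
python3 - <<'E'
from fit import *
import pickle
o=pickle.load(open('sil.pkl','rb'))
C={'top':manip.camera_info('top'),'scene':manip.camera_info('scene')}
tr=dict(yellow=(.596,-.2178,.005),green=(.5983,.0192,-.185),red=(.6148,.2065,-.157))
for c in C:
  for l in ['case_a_mid','case_b_mid','case_c_mid']:
    for r in o[c,l]:
      if r['score']<.5: continue
      g=at_z(C[c],r['centre'],.04)
      n=min(tr,key=lambda k:np.hypot(*(g[:2]-tr[k][:2])))
      if np.hypot(*(g[:2]-tr[n][:2]))>.06: continue
      f=fit([(C[c],r['pixels'].astype(np.float32))],[g[0],g[1],tr[n][2]],(.056,.12,.06),.004)
      d=f.x[:2]-np.array(tr[n][:2]);print(c,n,np.round(f.x,4),'off mm',np.round(d*1e3,1),'dyaw',round(np.degrees(f.x[2]-tr[n][2]),1),'iou',round(1-f.fun,2))
ci=manip.camera_info('wrist')
P=[at_z(ci,rc,.064) for rc in [(112,354),(112,424),(250,415),(250,352)]];print('red lid',np.mean(P,0))
P=[at_z(ci,rc,.018) for rc in [(91,328),(91,431),(249,419),(249,324)]];print('red rim',np.mean(P,0))
print(manip.sense()['t'])
E
```

```text
top yellow [ 0.5945 -0.2235  0.0014] off mm [-1.5 -5.7] dyaw -0.2 iou 0.95
top yellow [ 0.595  -0.2239  0.0042] off mm [-1.  -6.1] dyaw -0.0 iou 0.96
top green [ 0.5981  0.0189 -0.1686] off mm [-0.2 -0.3] dyaw 0.9 iou 0.95
top red [ 0.6109  0.1798 -0.1521] off mm [ -3.9 -26.7] dyaw 0.3 iou 0.7
scene yellow [ 0.5915 -0.2229 -0.0354] off mm [-4.5 -5.1] dyaw -2.3 iou 0.95
scene red [ 0.6137  0.2061 -0.1617] off mm [-1.1 -0.4] dyaw -0.3 iou 0.96
scene green [ 0.5957  0.0176 -0.2033] off mm [-2.6 -1.6] dyaw -1.1 iou 0.94
red lid [0.61424476 0.20830693 0.064     ]
red rim [0.61674309 0.20719684 0.018     ]
21.3
```

Red and green are within about 3 mm of centre, but yellow is about 5.5 mm off along y. There is plenty of time, so I'll regrip it and nudge it to the middle.

```bash
python3 plan.py 0.594 -0.21 0.17 0 38
```

```text
t 21.3 p [0.5247 0.2195 0.2252] yaw -9.5 tilt [1.16 1.22] w 0.0857 F [0.19 0.05 0.35] q7 -0.47
err mm [  69.3 -429.5  -55.2] dyaw 9.5 rows 12
[-34.4, 11.5, 4.0, -0.8, -34.6, 11.1, 4.0, -0.8, -34.8, 10.6, 4.0, -0.8, -34.9, 10.1, 4.0, -0.8, -35.0, 9.6, 4.0, -0.8, -35.2, 9.1, 4.0, -0.8, -35.3, 8.6, 4.0, -0.8, -35.4, 8.1, 4.0, -0.8, -35.5, 7.7, 4.0, -0.8, -35.6, 7.2, 4.0, -0.8]
[-35.7, 6.7, 4.0, -0.8, -35.8, 6.2, 4.0, -0.8]
```

Call:
apply_moves:
  targets: [-20, 6, 2, -0.8, -34.5, 11, 4.0, -0.8, -35, 10.5, 4.0, -0.8, -35, 10, 4.0, -0.8, -35.0, 9.5, 4.0, -0.8, -35, 9, 4.0, -0.8, -35.5, 8.5, 4.0, -0.8, -35.5, 8, 4.0, -0.8, -35.5, 7.5, 4.0, -0.8, -35.5, 7, 4.0, -0.8]

```text
t: 22.13
position: [0.5864, -0.1206, 0.179]
tcp_rot: [-2.21, -2.226, -0.062]
force: [1.3, 0.3, 0.3]
width: 0.0855
```

```bash
python3 plan.py 0.594 -0.225 0.13 0 25
```

```text
t 22.13 p [ 0.5864 -0.1206  0.179 ] yaw 0.4 tilt [1.42 1.76] w 0.0855 F [1.28 0.28 0.31] q7 0.42
err mm [   7.6 -104.4  -49. ] dyaw -0.4 rows 5
[-21.2, 1.1, 9.2, 0.1, -21.2, 1.1, 9.2, 0.1, -21.2, 1.2, 9.2, 0.1, -21.2, 1.2, 9.2, 0.1, -21.2, 1.2, 9.2, 0.1]
```

Call:
apply_moves:
  targets: [-28, 1, 8, 0.1, -26, 1, 10, 0.1, -20, 1, 10, 0.1, -12, 1, 8, 0.1, -5, 0, 4, 0]

```text
t: 22.55
position: [0.5917, -0.2265, 0.1356]
tcp_rot: [2.231, 2.206, 0.057]
force: [1.1, -0.7, 1.0]
width: 0.0853
```

```bash
python3 -c "
from h import *
snap('wrist','w8')"; python3 plan.py 0.594 -0.225 0.025 0 25
```

```text
t 22.6 p [ 0.5909 -0.227   0.1351] yaw -0.7 tilt [1.55 1.28] w 0.0856 F [-0.41 -1.38 -0.66] q7 0.61
err mm [   3.1    2.  -110.1] dyaw 0.7 rows 5
[-0.1, 0.0, 22.0, -0.1, -0.1, 0.0, 22.0, -0.1, -0.1, 0.0, 22.0, -0.1, -0.1, 0.0, 22.0, -0.1, -0.1, 0.0, 22.0, -0.1]
```

View pics/w8.png

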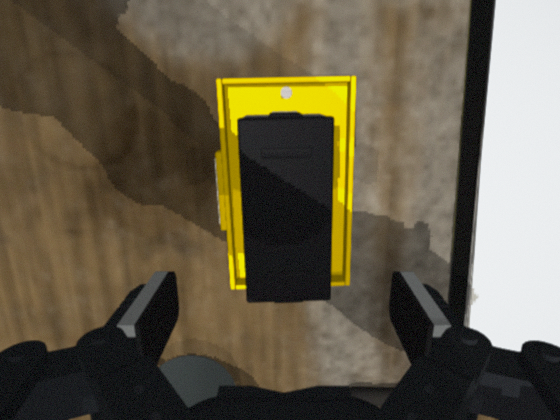

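The lid corners are at (117,238), (116,334), (299,330) and (301,247). The rim corners are at (79,217), (76,355), (284,350) and (290,232).

```bash
python3 - <<'E'
from h import *
ci=manip.camera_info('wrist')
for n,z,c in (('lid',.064,[(117,238),(116,334),(299,330),(301,247)]),('rim',.018,[(79,217),(76,355),(284,350),(290,232)])):
    P=[at_z(ci,rc,z) for rc in c]; v=P[0]+P[1]-P[2]-P[3];print(n,np.mean(P,0),np.degrees(np.arctan2(v[1],v[0]))-90)
E
```

```text
lid [ 0.59477981 -0.2213145   0.064     ] 0.18245591663641392
rim [ 0.59757587 -0.21752845  0.018     ] 0.8087103293327544
```

Call:
apply_moves:
  targets: [0, 2, 20, 0, 0, 0, 25, 0, 0, 0, 22, 0, 0, -1, 14, 0, 0, -1, 6, 0]

```text
t: 23.02
position: [0.5982, -0.221, 0.049]
tcp_rot: [2.224, 2.207, 0.066]
force: [-0.1, -0.2, -0.2]
width: 0.0851
```

```bash
python3 plan.py 0.595 -0.2215 0.026 0 25
```

```text
t 23.02 p [ 0.5982 -0.221   0.049 ] yaw -0.4 tilt [2.01 1.4 ] w 0.0851 F [-0.09 -0.24 -0.17] q7 0.67
err mm [ -3.2  -0.5 -23. ] dyaw 0.4 rows 1
[-1.1, -4.0, 22.9, -0.4]
```

Call:
apply_moves:
  targets: [-1, -2, 9, -0.4, -1, -2, 9, 0, -0.5, -1, 5, 0, 0, -1, 2, 0]

```text
t: 23.35
position: [0.5944, -0.2192, 0.0228]
tcp_rot: [2.21, 2.222, 0.07]
force: [-0.1, 0.4, 0.0]
width: 0.0857
```

```bash
python3 plan.py 0.595 -0.2215 0.026 0 25
```

```text
t 23.35 p [ 0.5944 -0.2192  0.0228] yaw 0.3 tilt [2.09 1.52] w 0.0857 F [-0.09  0.39  0.04] q7 0.7
err mm [ 0.6 -2.3  3.2] dyaw -0.3 rows 1
[-2.2, 0.7, -3.3, 0.3]
```

Call:
apply_moves:
  targets: [0, 0, -2, 0.2, 0, 0, 0.3, 0, 0, 0, 0.3, 0, 0, 0, 0.3, 0, 0, 0, 0.3, 0]
  gripper: 1
  newtons: 50

```text
t: 23.77
position: [0.5955, -0.2198, 0.0259]
tcp_rot: [2.212, 2.216, 0.073]
force: [0.2, 0.7, -0.6]
width: 0.0557
```

```bash
python3 plan.py 0.597 -0.215 0.033 0 25
```

```text
t 23.77 p [ 0.5955 -0.2198  0.0259] yaw 0.1 tilt [2.27 1.49] w 0.0557 F [ 0.22  0.67 -0.56] q7 0.7
err mm [1.5 4.8 7.1] dyaw -0.1 rows 1
[5.0, 1.8, -6.9, 0.1]
```

Call:
apply_moves:
  targets: [2, 0, -5, 0, 3, 1, -3, 0]

```text
t: 23.93
position: [0.5944, -0.2152, 0.0332]
tcp_rot: [2.216, 2.216, 0.069]
force: [-0.1, 0.1, -4.2]
width: 0.0554
```

```bash
python3 plan.py 0.597 -0.215 0.033 0 25
```

```text
t 23.93 p [ 0.5944 -0.2152  0.0332] yaw -0.0 tilt [2.09 1.5 ] w 0.0554 F [-0.07  0.12 -4.17] q7 0.68
err mm [ 2.6  0.2 -0.2] dyaw 0.0 rows 1
[0.2, 2.6, 0.3, -0.0]
```

Call:
apply_moves:
  targets: [-0.5, 3, 2, 0, 0, 0.5, 4, 0, 0, 0, 2.5, 0]

```text
t: 24.18
position: [0.5991, -0.214, 0.0256]
tcp_rot: [2.214, 2.218, 0.071]
force: [-6.7, 3.7, 21.9]
width: 0.0555
```

```bash
python3 plan.py 0.597 -0.215 0.0259 0 25
```

```text
t 24.18 p [ 0.5991 -0.214   0.0256] yaw 0.1 tilt [2.12 1.57] w 0.0555 F [-6.73  3.66 21.86] q7 0.69
err mm [-2.1 -1.   0.3] dyaw -0.1 rows 1
[-1.0, -2.1, -0.4, 0.1]
```

In contact at 22 N, which is within limits. Easing up and opening.

Call:
apply_moves:
  targets: [0, 0, 0, 0]

```text
t: 24.27
position: [0.5991, -0.214, 0.0258]
tcp_rot: [2.214, 2.219, 0.071]
force: [-0.7, -0.1, 0.3]
width: 0.0559
```

Call:
apply_moves:
  targets: [0, 0, 0, 0, 0, 0, 0, 0, 0, 0, 0, 0]
  gripper: 0

```text
t: 24.52
position: [0.6003, -0.2147, 0.0262]
tcp_rot: [2.213, 2.217, 0.073]
force: [-0.1, -0.4, 0.7]
width: 0.0855
```

Call:
apply_moves:
  targets: [0, -1, -18, 0, 0, -1, -25, 0, 0, -1, -30, 0, 0, -1, -32, 0, 0, -1, -28, 0, 0, -15, -18, 0, 0, -25, -8, 0, 0, -20, 0, 0, 0, -10, 0, 0, 0, 0, 0, 0]

```text
t: 25.35
position: [0.5194, -0.2209, 0.1905]
tcp_rot: [2.209, 2.211, 0.077]
force: [0.6, -0.6, -0.1]
width: 0.0852
```

```bash
python3 plan.py 0.597 -0.215 0.0259 0 250;python3 -c "
from h import *
snap('wrist','w9');snap('scene','s9');snap('top','t9')"
```

```text
t 25.35 p [ 0.5194 -0.2209  0.1905] yaw 0.0 tilt [2.62 1.39] w 0.0852 F [ 0.61 -0.57 -0.09] q7 0.59
err mm [  77.6    5.9 -164.6] dyaw -0.0 rows 1
[1.8, 70.0, 168.1, 0.0]
```

View pics/w9.png

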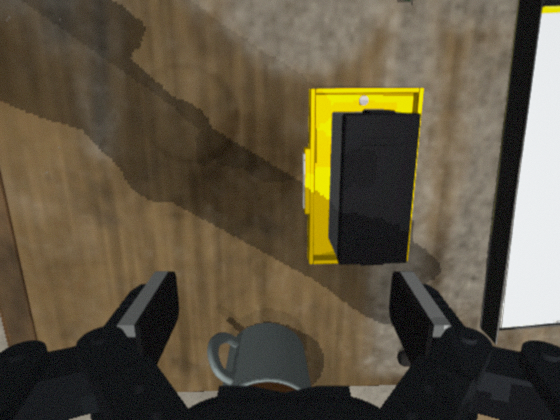

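View pics/s9.png

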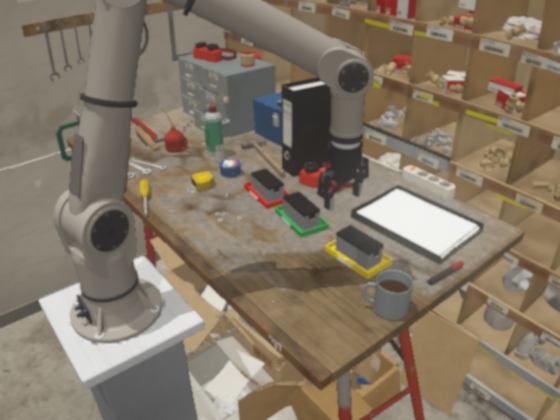

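View pics/t9.png

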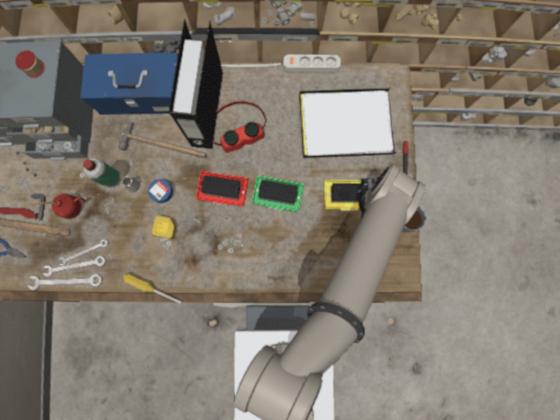

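The yellow case's lid corners in w9 are at (114,343), (114,419), (263,408) and (262,342). The mug, tape measure and tin are where they were.

```bash
python3 - <<'E'
from fit import *
ci=manip.camera_info('wrist')
P=[at_z(ci,rc,.064) for rc in [(114,343),(114,419),(263,408),(262,342)]];print('lid',np.mean(P,0))
a,b,c=[at_z(ci,rc,.018) for rc in [(89,311),(89,423),(264,309)]];print('rim',(b+c)/2)
manip.snapshot('scene');S=manip.camera_info('scene')
for r in manip.silhouettes('scene','case_a_mid'):
    g=at_z(S,r['centre'],.04);f=fit([(S,r['pixels'].astype(np.float32))],[g[0],g[1],0],(.056,.12,.06),.004);print(r['score'],np.round(f.x,4),f.fun)
for l,z in (('mug_mid',.044),('tape_measure_mid',.017),('flux_tin_mid',.02)):
    for r in manip.tip_of('scene',l)[:1]: print(l,r['score'],np.round(at_z(S,r['centre'],z),3))
E
```

```text
lid [ 0.60013808 -0.21454391  0.064     ]
rim [ 0.59995735 -0.21635431  0.018     ]
0.64 [ 0.5932 -0.2185 -0.0224] 0.03970903158187866
mug_mid 0.66 [ 0.497 -0.399  0.044]
tape_measure_mid 0.87 [0.473 0.384 0.017]
flux_tin_mid 0.89 [0.615 0.439 0.02 ]
```

Yellow is now centred within about 2 mm. Signing off with the robot clear of everything.

```bash
python3 -c "
from h import *
print(manip.sign_off(), manip.sense()['t'])"
```

```text
the job is handed in; nothing more can be done
the job is handed in; nothing more can be done
```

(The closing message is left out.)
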